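# Read an amber glass standard on a slide photometer

## Task

Check the photometer with the amber glass standard: take it from the stand, set it down fully and upright in the seat of the photometer's slide with its glass facing the two light heads, and let go of it while the slide is still home. Then pull the slide out by its knob to the red read line, so that the standard is in the light beam, and keep it there: the slide springs back if released, so finish while still holding the knob at the line. Leave the other two standards in the stand and do not disturb the jar and the beaker.

Things in the scene. Friction and masses are not known exactly. Their poses are not given: they have to be found in the camera images.
- amber_filter: glass standard to be read: black metal frame 12.5 x 12.5 mm, 52 mm tall, 20-40 g, amber window (8 x 14 mm, centre 26 mm above the foot) and amber square on top; the last 5 mm of the foot taper to 8.6 mm. Starts upright in one socket of the stand. Origin: centre of the underside, z up; the window goes through along its y. Grip the plain top part, about 42 mm above the foot, closing along its y
- green_filter: the same kind of frame with green glass and a green top, in another socket of the stand; leave it there. Origin: centre of the underside
- blue_filter: the same kind of frame with blue glass and a blue top, in another socket of the stand; leave it there. Origin: centre of the underside
- filter_stand: grey block fixed to the bench, 136 (x) x 44 (y) x 24 mm high, with three square sockets, 14.5 mm wide and 16 mm deep, in a row along its x axis 42 mm apart, the middle one at its centre. Origin: centre of the underside. The glass of the standards faces along the block's y axis
- photometer: white and dark blue photometer fixed to the bench, 220 (x) x 200 (y) mm, deck 72 mm above the bench, rear cover 85 mm. Origin: centre of the underside; front faces -x. An open channel along y = 0 carries the slide. Two blue light heads (20 mm along x, 26 along y, tops at 104 mm) flank the channel 56 mm in front of the origin, 30 mm apart; the beam runs between them along y
- beam (a point): the middle of the light beam between the two heads, 84 mm above the bench; fixed to the photometer, axes parallel to the photometer's
- seat (a point): square seat in the slide for a standard: centre of its floor, 58 mm above the bench; 14.5 mm wide, 16 mm deep, open at the top (slide top 74 mm above the bench). Moves with the slide; axes parallel to the photometer's. With the slide home it is 36 mm behind the beam (+x of the photometer); a seated standard stands 36 mm out of the slide
- slide (a joint): how far the slide is pulled out towards the photometer's front (-x of the photometer), in m: 0 is home (where it starts), 0.036 is the read line, 0.050 the end stop beyond it. A spring pulls it home with about 2.5 N at 0, 5.5 N at 0.036 and 6.5 N at the end stop
- pull_knob (a point): black round knob on the slide's 8 mm rod: 26 mm in diameter, 26 mm long along the photometer's x axis. Origin: its centre, 60 mm above the bench; with the slide home it is 45 mm in front of the photometer's front face. Moves with the slide; axes parallel to the photometer's. It can be gripped from above across its diameter (closing along the photometer's y)
- slide_pointer (a point): the red pointer bars on top of the slide, 74 mm above the bench, middle of the slide's width; moves with the slide, starts at the black home line
- read_mark (a point): the red read line, marked on the deck on both sides of the channel (this point is in the middle between them, 74 mm above the bench), 36 mm in front of the pointer's home place; fixed. With the pointer level with it, the seat is in the beam
- jar: closed jar of green glass, white lid, 80 mm in diameter, 125 mm tall, on the bench. Origin: centre of the underside
- beaker: clear glass beaker, 66 mm in diameter, 85 mm tall, on the bench. Origin: centre of the underside

How it is judged:
On the way, in this order (a step that is already met when the one before it is completed fails the run):
1. the amber standard stands fully down and upright in the slide's seat, its glass facing the heads, released, with the slide home (horizontal distance between amber_filter and seat below 0.003 m and z of amber_filter in the frame of seat below 0.003 m and angle between amber_filter's own z axis and vertical below 0.15 rad and angle between the y axis of amber_filter and the y axis of seat, either way round below 0.25 rad and contact force between the fingers and amber_filter below 0.1 N and value of joint slide below 0.004 m), for 0.3 s.
2. the slide is pulled out to the red read line (within 3 mm) by its knob (value of joint slide between 0.033 and 0.039 m and contact force between the fingers and slide above 1 N), for 0.3 s.
At the end, for the whole second after the job is handed in: the fingers hold the knob, the slide at rest 36 mm out (within 3 mm); the amber standard untouched in the seat: fully down and centred within 3 mm, tilt under 0.15 rad, glass facing the heads within 0.25 rad; green and blue standards moved under 10 mm, jar and beaker under 30 mm (all of step 2 and velocity of joint slide between -0.01 and 0.01 m/s and contact force between each of the arm, the fingers and amber_filter below 0.1 N and horizontal distance between amber_filter and seat below 0.003 m and z of amber_filter in the frame of seat below 0.003 m and angle between amber_filter's own z axis and vertical below 0.15 rad and angle between the y axis of amber_filter and the y axis of seat, either way round below 0.25 rad and horizontal distance between amber_filter and beam below 0.006 m and distance of each of green_filter, blue_filter from where it was at the start of the episode below 0.01 m and distance of each of jar, beaker from where it was at the start of the episode below 0.03 m); the arm keeps its last pose, push and grip.
It fails at once if the green or the blue standard is lifted or knocked in its socket (distance of any of green_filter, blue_filter from where it was at the start of the episode above 0.01 m).
It fails at once if the jar or the beaker is pushed or tipped (distance of any of jar, beaker from where it was at the start of the episode above 0.03 m or angle between any of jar, beaker's own z axis and vertical above 0.4 rad).
It also fails if it takes over 51 s, if anything falls off the work surface, if the arm or the gripper's body presses on something with over 40 N, if the wrist force passes 120 N, or if a joint passes its speed limit or range.

## Robot

A 7-joint arm with a two-finger parallel gripper is mounted at the origin on the work surface. World frame = base frame: x ahead of the robot, y to its left, z up, the work surface at z = 0. Lengths are in m, angles in rad, forces in N, time in s.
With the tool pointing down it reaches from about 0.425 to 0.95 m from the base axis. Payload 4.7 kg.
Tool frame: the origin (TCP) lies at the very end of the fingers, on their centre line; the grasp point (between the pads) lies robot.grip_depth behind it (robot.grip_depth is the distance from the TCP to the grasp point, in m); z points along the fingers, x is the direction in which the jaws open and shut, and the axes are right-handed (so a half turn about z gives the same grasp; the last joint's range is limited). The gripper opens to 85 mm and grips with 20 to 120 N. Pads are 22 mm wide; open, the fingers measure 114 mm over their backs; the gripper's body (76 mm by 85 mm) begins 54 mm behind the grasp point. The pads swing forward as they close: fully open they stand 13 mm farther back than shut.
Start: joints at [1.213, 0.469, -0.049, 1.532, 0.024, 1.141, -0.082], TCP at [0.218, -0.639, 0.231] pointing down, gripper open.
Joint ranges: [-2.59, 2.59], [-0.33, 1.99], [-1.39, 1.29], [0.1, 2.45], [-1.04, 4.18], [0.21, 1.99], [-2.66, 2.66]. Speed limits (rad/s): [2.57, 2.57, 3.14, 3.14, 3.14, 3.14, 3.14].

## Interface

Orientations are given as a unit quaternion [w, x, y, z].
In Python, from station import robot gives the robot as it stands. Calls block until the motion is done:
- robot.reach(position, orientation): joint-space move of the TCP to a pose.
- robot.move_linear(position, rate=0.15, frame=None, force_limit=None): straight line of the TCP; frame=None keeps the orientation; rate is the mean speed in m/s. With force_limit (N) it stops when the force on the tool has changed by that much, and returns True; else False.
- robot.move_joints(angles): joint-space move.
- robot.ungrasp() and robot.close(newtons=None): open the fingers fully, or close them until they stop; newtons is the grip in N (None keeps the last).
- robot.pause(seconds).
- robot.inverse_kinematics(position, orientation): joint angles nearest the present ones, or None.
- robot.get_obs(): the state.
- robot.capture(name): name is "scene" or "side" or "wrist"; returns the picture (420x560x3 uint8, red, green, blue); there is no depth.
- robot.camera_info(name): a dict with "intrinsics" (3x3 intrinsics, pixels), "k1" (the pictures are not rectified: a ray, as slopes to the right and down, at radius r is drawn at 1 + k1 r^2 times it, then the intrinsics apply), "rvec" (rotation vector, rad) and "tvec" (3), from world to camera coordinates, as OpenCV has them. Camera axes: x right, y down, z forward; pixel columns grow to the right and rows downward; lengths in m; the calibration is good to about 2 mm. A picture is of the moment at which its call begins: read the wrist's pose just before it. camera_info takes no time and is no camera call; for the wrist camera it gives the pose at the moment of the call.
A pose or a line that the arm cannot do raises robot.IKError and nothing moves.
- robot.sign_off(): hands the job in, once; it reports no verdict.
The state is a dict: "time": time; "joint_pos": joint angles; "joint_velocities": joint speeds; "effort": joint torques, N m; "tool_pos": TCP position; "tcp_rot": TCP orientation; "contact_force": force on the tool from outside, world axes, zero at the start; "wrist_torque": the same for the moment, N m; "opening": opening from 0.0 (shut) to 1.0 (fully open).
Only numpy, scipy, OpenCV 4.12 (cv2) and the standard library are available. Lean on these libraries where they do the work, as an engineer would, in place of code of your own. Each camera call takes 0.05 s, during which the arm holds its last target. There are 200 camera calls.

## Working session

There is one attempt and no reset: what is moved stays moved. The work goes in short steps, each a Python script; the robot and the scene stay as the last script left them, time stands still between calls to the robot, and variables do not carry over. Pictures are saved under pics/ and viewed, about 8 in all and at most 12, crops included, and the job is handed in when it is done.

```bash
mkdir -p pics; ls
cat > h.py <<'E'
import numpy as np, cv2
from station import robot
def shot(n,fn):
    im=robot.capture(n); cv2.imwrite('pics/'+fn,cv2.cvtColor(im,cv2.COLOR_RGB2BGR)); return im
def cam(n):
    c=robot.camera_info(n); R=cv2.Rodrigues(np.array(c['rvec'],float))[0]; return np.array(c['intrinsics'],float),float(c['k1']),R,np.array(c['tvec'],float).ravel()
def ray(c,u,v):
    K,k1,R,t=c; d=np.array([(u-K[0,2])/K[0,0],(v-K[1,2])/K[1,1]]); s=d.copy()
    for _ in range(20): s=d/(1+k1*(s@s))
    return -R.T@t, R.T@np.array([s[0],s[1],1.])
def onz(c,u,v,z):
    o,d=ray(c,u,v); return o+d*(z-o[2])/d[2]
def proj(c,p):
    K,k1,R,t=c; q=R@np.asarray(p,float)+t; s=q[:2]/q[2]; s=s*(1+k1*(s@s)); return s*[K[0,0],K[1,1]]+K[:2,2]
E
python3 - <<'E'
from h import *
a=shot('scene','a.png');b=shot('side','b.png')
for n in('scene','side','wrist'):
    c=cam(n);print(n,c[0].round(1).tolist(),c[1],(-c[2].T@c[3]).round(3),c[2][2].round(2))
print(robot.grip_depth,robot.get_obs())
E
```

```text
pics
scene [[542.1, 0.0, 280.0], [0.0, 542.1, 214.3], [0.0, 0.0, 1.0]] -0.10498978047162348 [1.213 0.146 1.134] [-0.52 -0.16 -0.84]
side [[512.2, 0.0, 285.9], [0.0, 512.2, 201.4], [0.0, 0.0, 1.0]] 0.00950876847362497 [0.225 0.761 0.668] [ 0.31 -0.76 -0.57]
wrist [[319.0, 0.0, 281.2], [0.0, 319.0, 213.0], [0.0, 0.0, 1.0]] -0.003548947907170546 [ 0.281 -0.617  0.372] [-0.25 -0.08 -0.96]
0.0187 {'time': 0.1, 'joint_pos': array([ 1.2130966 ,  0.46936123, -0.04859593,  1.53358158,  0.0241003 ,
        1.14095362, -0.08230591]), 'joint_velocities': array([ 0.00040817, -0.00151537, -0.00073968, -0.00205156,  0.00040059,
        0.00059254,  0.00058366]), 'effort': array([ 1.02490485e-04, -5.11515212e+01, -4.73876134e-02, -2.38390034e+01,
        1.07165400e-02,  4.34635032e-03,  1.05009897e-05]), 'tool_pos': array([ 0.2178107 , -0.63834866,  0.23036303]), 'tcp_rot': array([-4.76090167e-04,  8.13304761e-01, -5.81837286e-01, -7.15153914e-04]), 'contact_force': array([-0.95667472,  0.65168617, -0.69677599]), 'wrist_torque': array([-0.02669262, -0.00547457,  0.00857297]), 'opening': 1.0001191197198112}
```

View pics/a.png

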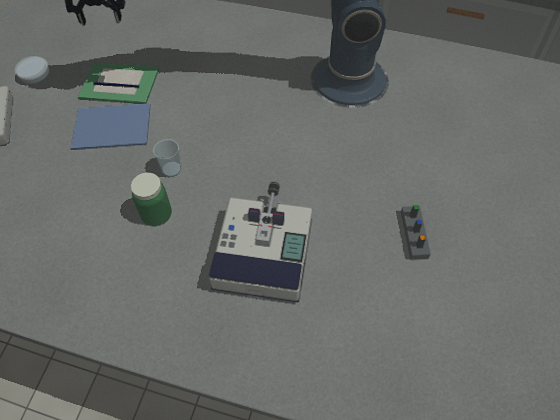

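View pics/b.png

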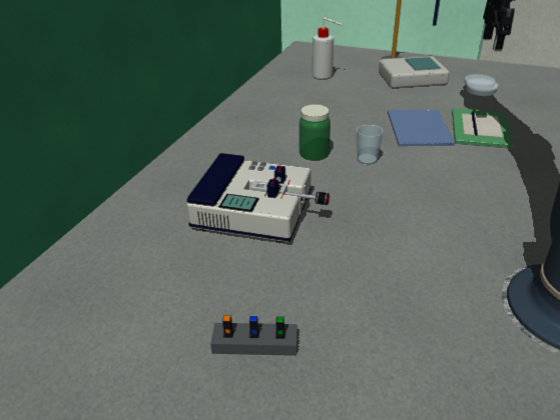

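The scene view shows the amber top at about (422,237), blue at (419,222), green at (416,207), the knob at (274,188) and the heads at about (254,215) and (278,218). The jar and beaker are at (150,200) and (168,158). In the side view the tops are at (228,319), (254,319) and (281,319), and the knob is at (322,198).

```bash
cat >> h.py <<'E'
def blobs(im,hlo,hhi,box=None,smin=110,vmin=60,amin=6):
    hsv=cv2.cvtColor(im,cv2.COLOR_RGB2HSV); m=cv2.inRange(hsv,(hlo,smin,vmin),(hhi,255,255))
    if box: k=np.zeros_like(m);k[box[1]:box[3],box[0]:box[2]]=255;m&=k
    n,_,s,c=cv2.connectedComponentsWithStats(m)
    return sorted([(int(s[i,4]),c[i].round(1).tolist(),s[i,:4].tolist()) for i in range(1,n) if s[i,4]>=amin],reverse=True)[:6]
E
python3 - <<'E'
from h import *
A=cv2.imread('pics/a.png')[:,:,::-1].copy();B=cv2.imread('pics/b.png')[:,:,::-1].copy()
H={'amber':(8,22),'green':(45,85),'blue':(105,130)}
for n,im,box in(('scene',A,(400,195,440,265)),('side',B,(205,305,305,360))):
    c=cam(n)
    for k,(l,h) in H.items():
        bb=blobs(im,l,h,box)
        print(n,k,[(x,onz(c,*x[1],.06).round(4).tolist()) for x in bb])
cs=cam('scene');cd=cam('side')
print('knob scene',onz(cs,274,188,.06),'side',onz(cd,322,198,.06))
# deck front corners scene z=.072 (approx)
for p in((231,199),(312,207)):print('front corner',onz(cs,*p,.072))
for p in((215,254),(301,261)):print('cover front',onz(cs,*p,.085))
print('jar',onz(cs,146,184,.125),'beaker',onz(cs,170,168,0))
cv2.imwrite('pics/ac.png',np.hstack([cv2.resize(A[170:300,200:320,::-1],None,fx=4,fy=4,interpolation=2),cv2.resize(A[190:320,395:445,::-1],None,fx=4,fy=4,interpolation=2)]))
E
```

```text
scene amber [((23, [422.0, 237.0], [420, 235, 5, 5]), [0.5234, 0.2757, 0.06])]
scene green [((16, [415.2, 206.6], [413, 205, 5, 4]), [0.4439, 0.2481, 0.06])]
scene blue [((18, [418.8, 221.6], [417, 220, 5, 4]), [0.4837, 0.2625, 0.06])]
side amber [((42, [226.4, 317.8], [223, 315, 8, 7]), [0.5247, 0.2783, 0.06]), ((19, [226.9, 330.6], [225, 329, 5, 4]), [0.5122, 0.3013, 0.06])]
side green [((35, [280.0, 319.0], [277, 317, 7, 5]), [0.4447, 0.251, 0.06]), ((15, [280.0, 332.0], [278, 331, 5, 3]), [0.435, 0.2753, 0.06])]
side blue [((40, [253.0, 318.4], [250, 316, 7, 6]), [0.4849, 0.2648, 0.06]), ((21, [253.6, 331.3], [251, 330, 6, 4]), [0.4733, 0.2882, 0.06])]
knob scene [ 0.48293895 -0.09139275  0.06      ] side [ 0.48721195 -0.09095977  0.06      ]
front corner [ 0.54937876 -0.1781299   0.072     ]
front corner [0.5195558  0.01266247 0.072     ]
cover front [ 0.70614099 -0.16073485  0.085     ]
cover front [0.67139781 0.02599386 0.085     ]
jar [ 0.59576573 -0.3663329   0.125     ] beaker [ 0.45369537 -0.38893741  0.        ]
```

View pics/ac.png

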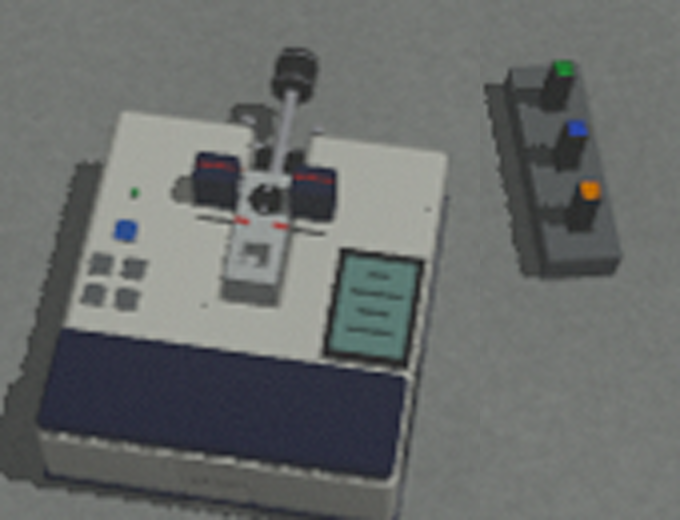

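Checks on the tops: amber to green measures 84.2 mm, against 84 expected, with a block yaw of about 19°. The photometer's front faces the robot, at a yaw of about 9–10°. I'll hover over it for one close look, then go over the stand.

```bash
cat >> h.py <<'E'
def quat(deg): a=np.radians(deg)/2; return [0.,float(np.cos(a)),float(np.sin(a)),0.]
def st(): 
    o=robot.get_obs(); print('t',round(o['time'],2),'tcp',o['tool_pos'].round(4),'F',o['contact_force'].round(1),'op',round(o['opening'],3),'q',o['joint_pos'].round(2)); return o
E
python3 - <<'E'
from h import *
robot.reach([.55,-.08,.27],quat(-80)); robot.pause(.2); st()
c=cam('wrist'); np.save('c1.npy',np.array([*c[0].ravel(),c[1],*c[2].ravel(),*c[3]])); shot('wrist','w1.png')
robot.reach([.50,.27,.2],quat(-71)); robot.pause(.2); st()
c=cam('wrist'); im=shot('wrist','w2.png')
for k,l,h in(('amber',8,22),('green',45,85),('blue',105,130)):
    print(k,[(x,onz(c,*x[1],.06).round(4).tolist()) for x in blobs(im,l,h,amin=40)])
E
```

```text
t 2.62 tcp [ 0.55   -0.0807  0.2699] F [ 0.2 -0.2  0.4] op 0.998 q [ 0.46  0.28 -0.47  1.75  0.14  1.15 -1.46]
t 4.22 tcp [0.5009 0.2687 0.2001] F [0.1 0.  0.4] op 1.001 q [-0.06  0.4  -0.66  1.8   0.28  1.04 -2.07]
amber [((139, [279.9, 173.6], [274, 168, 13, 12]), [0.5253, 0.2775, 0.06])]
green [((101, [280.4, 261.5], [275, 257, 11, 10]), [0.4458, 0.2499, 0.06])]
blue [((121, [280.0, 219.0], [275, 214, 11, 11]), [0.4857, 0.2639, 0.06])]
```

View pics/w1.png

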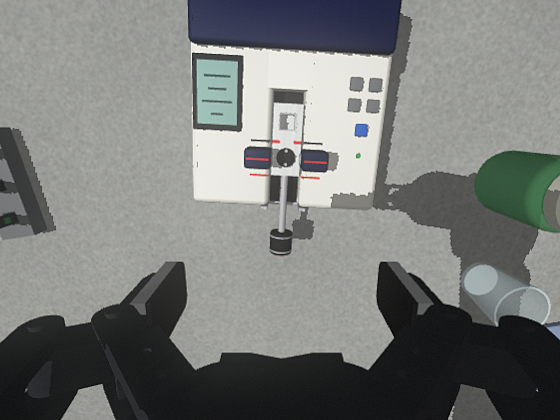

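View pics/w2.png

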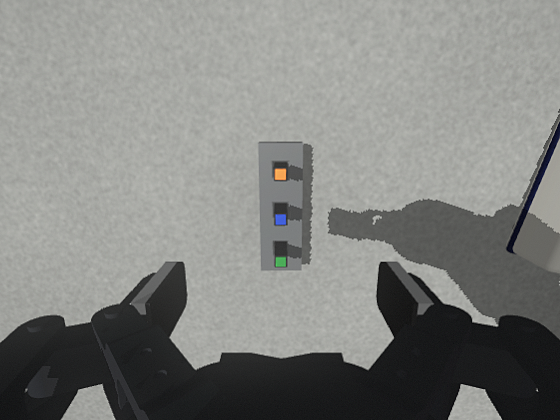

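The wrist view over the stand puts amber at (280,174), within 2 mm of the scene and side estimates. The wrist view over the photometer shows the seat at about (288,121), the read line at about (260,175)/(310,178) and the knob at (280,242). I'll grasp amber now and measure the photometer view in the same step.

Run:
```python
from h import *
q=quat(-70.9)
robot.reach([.525,.2775,.11],q); robot.move_linear([.525,.2775,.0315],rate=.08); robot.close(30); o=st()
robot.move_linear([.525,.2775,.035],rate=.05); st()
a=np.load('c1.npy'); c=(a[:9].reshape(3,3),a[9],a[10:19].reshape(3,3),a[19:])
W=cv2.imread('pics/w1.png')[:,:,::-1].copy()
hsv=cv2.cvtColor(W,cv2.COLOR_RGB2HSV)
m=cv2.inRange(hsv,(0,90,80),(10,255,255))|cv2.inRange(hsv,(170,90,80),(180,255,255))
n,_,s,cc=cv2.connectedComponentsWithStats(m)
for i in range(1,n):
    if s[i,4]>4: print('red',s[i].tolist(),cc[i].round(1),onz(c,*cc[i],.072).round(4),onz(c,*cc[i],.074).round(4))
cv2.imwrite('pics/w1c.png',cv2.resize(W[85:260,235:340,::-1],None,fx=5,fy=3.4,interpolation=cv2.INTER_NEAREST) if 0 else cv2.resize(W[85:235,235:340,::-1],None,fx=4,fy=4,interpolation=cv2.INTER_NEAREST))
k=cv2.inRange(W,(0,0,0),(60,60,60)); k[:225]=0;k[262:]=0;k[:,:262]=0;k[:,292]=0;k[:,293:]=0
y,x=np.nonzero(k);print('knob px',x.min(),x.max(),y.min(),y.max())
# dark seat pixels and gray print
g=cv2.cvtColor(W,cv2.COLOR_RGB2GRAY); print(g[106:136,272:304:1][::2,::2])
```

```text
t 6.52 tcp [0.5251 0.2775 0.0316] F [ 0.8 -0.8  1.3] op 0.137 q [-0.16  0.64 -0.54  1.87  0.47  0.76 -2.2 ]
t 6.77 tcp [0.5251 0.2777 0.0352] F [ 0.3 -0.1 -0.2] op 0.139 q [-0.16  0.64 -0.55  1.87  0.46  0.76 -2.2 ]
red [272, 140, 8, 3, 22] [275.2 141.1] [ 0.5999 -0.0664  0.072 ] [ 0.6    -0.0664  0.074 ]
red [294, 141, 8, 3, 22] [297.2 142.1] [ 0.6028 -0.0891  0.072 ] [ 0.6029 -0.089   0.074 ]
red [245, 157, 24, 4, 60] [256.9 158.6] [ 0.5788 -0.0504  0.072 ] [ 0.579  -0.0505  0.074 ]
red [304, 160, 23, 4, 59] [315.6 161.8] [ 0.5862 -0.112   0.072 ] [ 0.5864 -0.1117  0.074 ]
red [250, 174, 19, 3, 33] [259.2 174.5] [ 0.5625 -0.0554  0.072 ] [ 0.5628 -0.0555  0.074 ]
red [301, 176, 19, 3, 32] [310.3 177.3] [ 0.569  -0.1098  0.072 ] [ 0.5693 -0.1096  0.074 ]
knob px 270 291 229 254
[[119 227 226 227 225 225 224 221 225 222 225 227 224 220 222 230]
 [111 243 225 227 226 225 223 221 225 223 224 226 223 218 220 223]
 [108 242 225 227 227 226 224 224 226 223 225 227 223 218 220 223]
 [114 240 226 229 203 214 212 188 229 206 226 215 225 219 221 215]
 [104 241 226 229 149 139 149 145 148 148 162 173 186 220 220 222]
 [104 241 225 231 143 134 136 124 239 231 220 179 195 221 221 213]
 [116 238 226 231 144 133 132 140 228 223 222 187 199 220 222 212]
 [115 239 225 226 146 135 132 158 224 223 222 189 206 220 223 212]
 [125 236 225 228 140 134 132 146 201 223 224 179 207 221 223 178]
 [127 235 227 210 143 135 133 124 199 225 222 188 205 221 224 181]
 [126 235 226 229 134 135 133 121 234 224 224 170 198 221 225 143]
 [138 233 225 228 139 127 126 122 227 226 226 175 199 222 226 130]
 [142 231 226 225 209 210 204 206 196 195 191 188 221 221 227 113]
 [144 230 225 227 227 226 224 223 224 225 228 227 198 221 227 116]
 [174 231 226 227 227 224 223 224 221 225 227 225 219 222 229  89]]
```

View pics/w1c.png

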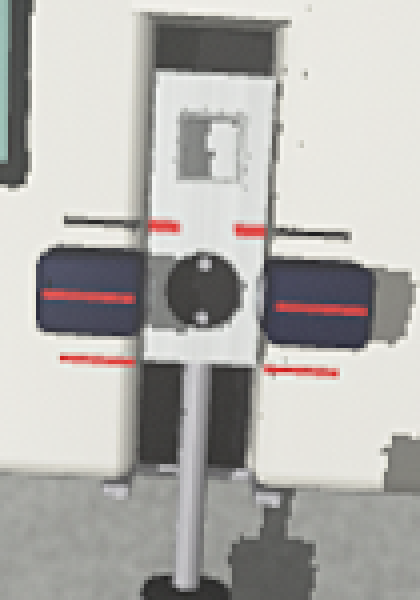

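Run:
```python
from h import *
a=np.load('c1.npy'); c=(a[:9].reshape(3,3),a[9],a[10:19].reshape(3,3),a[19:])
print('seat w',onz(c,287.8,121.9,.074),'rim',[onz(c,*p,.074).round(4).tolist() for p in((279.5,113.5),(296,113.5),(296,130.5),(279.5,130.5))])
print('knob w',onz(c,280.5,241.5,.06), [onz(c,*p,.06).round(4).tolist() for p in((270,245),(292,245))])
cs=cam('scene');A=cv2.imread('pics/a.png')[:,:,::-1].copy()
print('seat s',onz(cs,200+255/4-.4,170+254/4-.4,.074))
W=cv2.imread('pics/w1.png')[:,:,::-1].copy()
# cover front edge and front deck edge by gray threshold per column
g=cv2.cvtColor(W,cv2.COLOR_RGB2GRAY)
for nm,cols,r0,r1,z in(('cover',list(range(200,265,4))+list(range(310,385,4)),30,62,.085),('left/right',None,0,0,0)):
    if cols is None: break
    P=[]
    for x in cols:
        d=np.diff(g[r0:r1,x].astype(int)); y=r0+d.argmax()+.5; P.append(onz(c,x,y,z)[:2])
    P=np.array(P,np.float32); v=cv2.fitLine(P,cv2.DIST_HUBER,0,.001,.001).ravel(); print(nm,v,'yaw',np.degrees(np.arctan2(-v[0],v[1]))if v[1]>0 else np.degrees(np.arctan2(v[0],-v[1])))
m=cv2.inRange(cv2.cvtColor(A,cv2.COLOR_RGB2HSV),(0,60,60),(8,255,255))|cv2.inRange(cv2.cvtColor(A,cv2.COLOR_RGB2HSV),(165,60,60),(180,255,255))
n,_,s,cc=cv2.connectedComponentsWithStats(m)
for i in range(1,n):
    if 200<cc[i][0]<320 and cc[i][1]>170 and s[i,4]>1: print('red s',s[i].tolist(),onz(cs,*cc[i],.074).round(4),onz(cs,*cc[i],.104).round(4))
```

```text
seat w [ 0.62099881 -0.07578327  0.074     ] rim [[0.6276, -0.0661, 0.074], [0.6305, -0.0825, 0.074], [0.6141, -0.0856, 0.074], [0.6112, -0.0689, 0.074]]
knob w [ 0.48716195 -0.09165716  0.06      ] [[0.4807, -0.0803, 0.06], [0.4852, -0.1057, 0.06]]
seat s [ 0.61977657 -0.07605661  0.074     ]
cover [ 0.11599781 -0.9932495   0.68492615 -0.06946473] yaw 6.66118
red s [249, 210, 10, 3, 15] [ 0.5683 -0.116   0.074 ] [ 0.5865 -0.1086  0.104 ]
red s [273, 213, 11, 3, 16] [ 0.5615 -0.059   0.074 ] [ 0.5799 -0.0532  0.104 ]
red s [258, 224, 4, 2, 6] [ 0.6006 -0.0912  0.074 ] [ 0.6179 -0.0845  0.104 ]
red s [268, 226, 4, 1, 4] [ 0.5978 -0.068   0.074 ] [ 0.6152 -0.062   0.104 ]
```

Everything agrees: seat to knob is 134.8 mm (135 expected), yaw is 6.8° from four cues, and the scene camera's seat is within 1.3 mm. Moving to the seat.

Run:
```python
from h import *
q=quat(-83.2); X=[.6210,-.0758]
robot.move_linear([.525,.2775,.18],rate=.15)
robot.reach([*X,.18],q); robot.move_linear([*X,.11],rate=.12); robot.pause(.2); st()
shot('wrist','w3.png')
```

```text
t 10.18 tcp [ 0.6216 -0.0758  0.111 ] F [ 0.4 -0.2 -0.1] op 0.14 q [ 0.42  0.57 -0.51  1.75  0.34  0.91 -1.69]
```

View pics/w3.png

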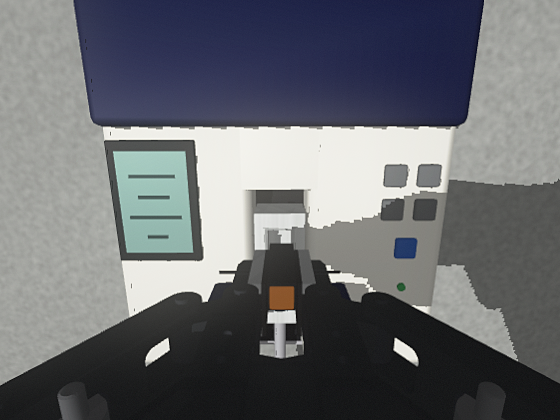

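The standard is held upright between the fingers (amber top at (282,297)). The seat opening at about (280,238) lies directly below the foot. Lowering with a force limit.

Run:
```python
from h import *
X=[.6210,-.0758]
print(robot.move_linear([*X,.0965],rate=.06,force_limit=8)); st()
print(robot.move_linear([*X,.0815],rate=.04,force_limit=10)); robot.pause(.2); st()
```

```text
False
t 10.61 tcp [ 0.6205 -0.0758  0.0957] F [0.7 0.4 0.4] op 0.139 q [ 0.42  0.58 -0.51  1.76  0.35  0.89 -1.69]
True
t 11.22 tcp [ 0.6209 -0.0757  0.0816] F [-0.4  0.3  5.7] op 0.138 q [ 0.41  0.6  -0.5   1.77  0.36  0.86 -1.7 ]
```

It reached the floor height (TCP 0.0816, 0.0815 predicted). Releasing and checking.

Run:
```python
from h import *
robot.ungrasp(); robot.pause(.3); st()
robot.move_linear([.6210,-.0758,.18],rate=.15)
robot.reach([.55,-.084,.22],quat(-83.2)); robot.pause(.2); st()
c=cam('wrist'); np.save('c4.npy',np.array([*c[0].ravel(),c[1],*c[2].ravel(),*c[3]]))
im=shot('wrist','w4.png')
print('amber',[(x,onz(c,*x[1],.110).round(4).tolist()) for x in blobs(im,8,22,amin=30)])
cs=cam('scene'); b=shot('scene','s4.png'); print([(x,onz(cs,*x[1],.110).round(4).tolist()) for x in blobs(b,8,22,(200,180,330,300))])
cd=cam('side'); b=shot('side','d4.png'); print([(x,onz(cd,*x[1],.110).round(4).tolist()) for x in blobs(b,8,22,(180,140,340,250))])
```

```text
t 12.22 tcp [ 0.6205 -0.0757  0.081 ] F [-0.1 -0.5  0.3] op 1.003 q [ 0.41  0.6  -0.5   1.77  0.36  0.86 -1.7 ]
t 13.66 tcp [ 0.5503 -0.0838  0.2189] F [ 0.1 -0.4  0.5] op 0.999 q [ 0.54  0.35 -0.58  1.81  0.22  1.05 -1.58]
amber [((202, [281.6, 120.0], [275, 113, 14, 15]), [0.6209, -0.0761, 0.11])]
[((19, [262.1, 224.6], [260, 223, 5, 4]), [0.6197, -0.0776, 0.11])]
[((20, [259.8, 170.4], [257, 169, 6, 4]), [0.6201, -0.074, 0.11]), ((18, [259.5, 181.2], [258, 179, 4, 5]), [0.6036, -0.0351, 0.11])]
```

View pics/w4.png

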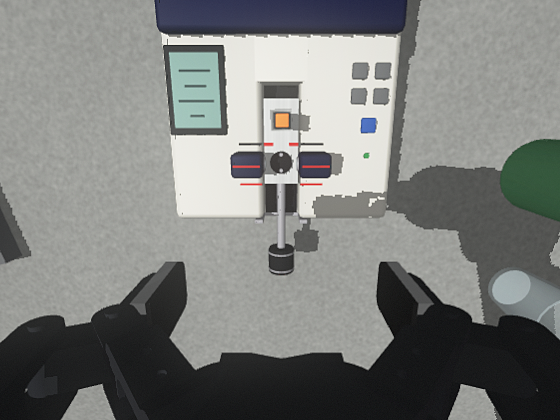

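The amber top is at (282,120), which projects to (0.6209, −0.0761) at z = 0.110, so it is seated within about 1 mm. The pointers are still level with the black home line. Next is the knob.

Run:
```python
from h import *
d=np.array([np.cos(np.radians(6.8)),np.sin(np.radians(6.8))]); q=quat(-83.2)
k=np.array([.621,-.0758])-.135*d; print(k)
robot.reach([*k,.14],q); robot.move_linear([*k,.0385],rate=.1,force_limit=10); st()
robot.close(70); o=st(); p0=o['tool_pos']
t=k-.036*d
robot.move_linear([*t,.0385],rate=.03); robot.pause(.4); o=st(); e=(p0-o['tool_pos'])[:2]; print('pulled',e@d, 'lateral',e@[-d[1],d[0]])
c=cam('wrist'); np.save('c5.npy',np.array([*c[0].ravel(),c[1],*c[2].ravel(),*c[3]])); im=shot('wrist','w5.png')
print('amber',[(x,onz(c,*x[1],.110).round(4).tolist()) for x in blobs(im,8,22,amin=30)])
hsv=cv2.cvtColor(im,cv2.COLOR_RGB2HSV);m=cv2.inRange(hsv,(0,90,80),(6,255,255))|cv2.inRange(hsv,(170,90,80),(180,255,255))
n,_,s,cc=cv2.connectedComponentsWithStats(m)
for i in range(1,n):
    if s[i,4]>8: print('red',s[i].tolist(),cc[i].round(1),onz(c,*cc[i],.074).round(4))
```

```text
[ 0.48694966 -0.09178454]
t 15.47 tcp [ 0.4875 -0.0918  0.039 ] F [ 0.4 -1.  -0.4] op 1.001 q [ 0.49  0.5  -0.48  2.1   0.39  0.63 -1.71]
t 16.06 tcp [ 0.4869 -0.0908  0.039 ] F [-1.9  2.4  4.9] op 0.287 q [ 0.49  0.5  -0.49  2.1   0.38  0.63 -1.71]
t 17.81 tcp [ 0.4536 -0.0948  0.039 ] F [4.3 4.2 1.2] op 0.281 q [ 0.52  0.46 -0.49  2.17  0.38  0.59 -1.7 ]
pulled 0.033500157188182354 lateral 4.338550962587493e-05
amber []
```

View pics/w5.png

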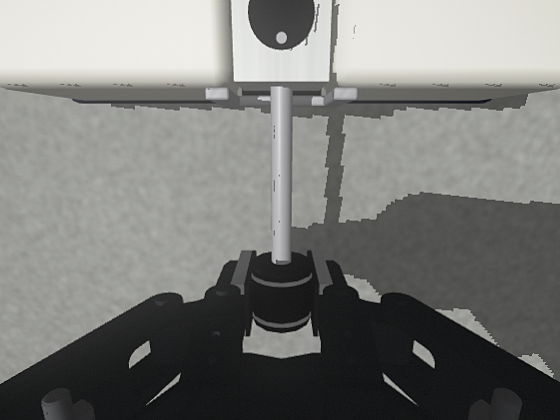

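The knob is held between the pads at (282,290). The arm yields about 2.5 mm to the spring, so the slide is at about 33.5 mm. I'll command a bit further and check with the fixed cameras.

Run:
```python
from h import *
d=np.array([np.cos(np.radians(6.8)),np.sin(np.radians(6.8))])
p0=np.array([.4869,-.0908]); k=np.array([.48695,-.09178])
t=k-.0386*d
robot.move_linear([*t,.0385],rate=.03); robot.pause(.5); o=st(); print('pulled',(p0-o['tool_pos'][:2])@d)
cs=cam('scene'); b=shot('scene','s6.png'); x=blobs(b,8,22,(200,180,330,300)); print(x,onz(cs,*x[0][1],.110), 'disp',([.6197,-.0776]-onz(cs,*x[0][1],.110)[:2])@d)
cd=cam('side'); s=shot('side','d6.png'); x=blobs(s,8,22,(180,140,340,250)); print([(y,([.6201,-.0740]-onz(cd,*y[1],.110)[:2])@d) for y in x])
cv2.imwrite('pics/f6.png',np.hstack([cv2.resize(b[180:260,225:315,::-1],None,fx=4.4,fy=4.4,interpolation=2),cv2.resize(s[150:230,230:320,::-1],None,fx=4.4,fy=4.4,interpolation=2)]))
```

```text
t 18.61 tcp [ 0.451  -0.0951  0.039 ] F [3.9 4.8 0.4] op 0.284 q [ 0.52  0.46 -0.49  2.18  0.38  0.59 -1.7 ]
pulled 0.03613623702659893
[(19, [265.4, 210.6], [263, 209, 6, 4])] [ 0.5821934  -0.08134981  0.11      ] disp 0.03768675177941089
[((21, [276.1, 172.5], [274, 171, 6, 4]), np.float64(0.03568009512025285))]
```

View pics/f6.png

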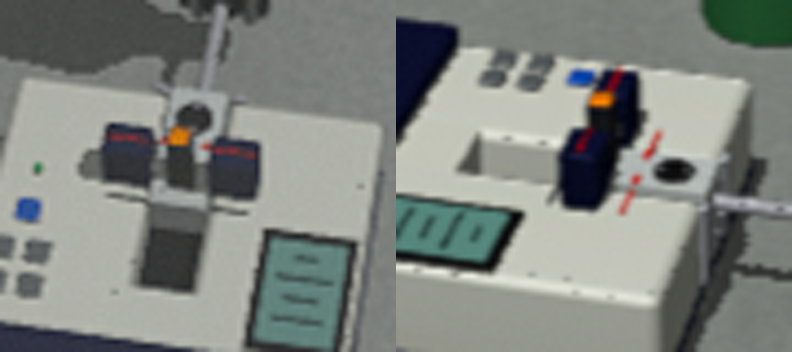

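In the side crop the red pointer at (637,180) lies in line with the red read marks, and the amber standard stands between the heads. The pull estimates are 36.1, 35.7 and 37.7 mm, so I'm handing in.

Run:
```python
from h import *
o=st(); print(abs(o['joint_velocities']).max().round(4)); robot.sign_off()
```

```text
t 18.71 tcp [ 0.451  -0.0951  0.039 ] F [4.4 5.4 0.5] op 0.286 q [ 0.52  0.45 -0.49  2.18  0.38  0.59 -1.7 ]
0.0029
the job is handed in; nothing more can be done
```

I seated the amber standard in the slide and let go of it with the slide home. Then I pulled the slide to the red read line by its knob and handed in at 18.7 s, still holding it there. The hand-in reports no verdict.

- **Seating:** after release, the wrist camera put the amber top about 0.3 mm from the measured seat, and the gripper had gone down to the height expected for a full seat. The scene and side cameras agreed within about 2 mm, and the pointer was still at the home line.
- **Pull:** the first pull stopped at about 33.5 mm because the arm gave way to the spring, so I pulled further. At the end I got 36.1 mm from the tool position and 35.7 mm from the side camera. The scene camera gave 37.7 mm, about 1.5–2 mm more than the others, but roughly one pixel and still within the 3 mm allowed. In the side view the pointer lined up with the read line.
- **At hand-in:** the arm was at rest (joint speeds below 0.003 rad/s). I read a lateral force of about 5 N on the tool that I did not look into further.
- **Not re-measured:** I did not re-measure the green and blue standards, the jar or the beaker at the end. The force readings I took showed no unexpected contact.

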